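# Hold a lift-pad plate in the marking jig

## Robot

A 7-joint arm with a two-finger parallel gripper is mounted at the origin on the work surface. World frame = base frame: x ahead of the robot, y to its left, z up, the work surface at z = 0. Lengths are in m, angles in rad, forces in N, time in s.
With the tool pointing down it reaches from about 0.35 to 0.9 m from the base axis. Payload 8.1 kg.
Tool frame: the origin (TCP) lies on the centre line of the jaws, within the pads' length; the fingertips stand 17 mm ahead of it and the grasp point (between the pads) lies 2 mm behind it; z points along the fingers, y is the direction in which the jaws open and shut (so a half turn about z gives the same grasp; the last joint's range is limited). The gripper opens to 92 mm and grips with 3 to 60 N. Pads are 19 mm wide; open, the fingers measure 130 mm over their backs; the gripper's body (75 mm by 190 mm) begins 47 mm behind the grasp point.
Start: joints at [1.036, 0.434, 0.025, 1.573, -0.012, 1.134, -0.075], TCP at [0.262, -0.568, 0.244] pointing down, gripper open.
Joint ranges: [-2.62, 2.62], [-0.44, 2.09], [-1.27, 1.32], [0.08, 2.57], [-1.32, 4.46], [0.12, 2], [-2.74, 2.74]. Speed limits (rad/s): [2.22, 2.22, 3.01, 3.01, 3.14, 3.14, 3.14].

## Interface

Orientations are given as a rotation vector (axis times angle).
In Python, from cell import arm gives the robot as it stands.
- The arm moves only by the shell command python3 -m creep 'ROWS' [FORCE]. ROWS is JSON, a list that holds one entry, the list of rows, each a list of 7 numbers: the shift along the world's x, y, z in cm, then the turn, a rotation vector about the world's x, y, z in degrees, then the opening, from -1 (shut) to 1 (fully open), so that 0 is half open. In form: [[[tx, ty, tz, ax, ay, az, jaw], ...]]. A call has 1 to 5 rows; each row is the pose to reach, as a shift and turn from the pose commanded when the call began; what a row does not reach only later rows make up. A row lasts 1/10 s, in which the tool goes at most 50 mm and 8.59 degrees, less where a joint would pass 70% of its speed; a pose out of reach is approached as far as the arm can. A call with a gripper value outside its range is refused whole. The fingers move at their own pace and stop on an object; FORCE is the grip in N (left out, the last holds). Time passes only in rows, so rows that repeat a pose let the fingers close. It gives the time, the measured TCP pose, the force and the opening at its end, in the units of the state.
- arm.observe(): the state, without advancing time (a new reading comes with each control period).
- arm.get_image(name): name is "scene" or "top"; returns the picture (480x640x3 uint8, red, green, blue); there is no depth.
- arm.camera_model(name): a dict with "vfov" (degrees; the focal length in pixels is half the picture's height over the tangent of half this angle, whatever the lens; pixels are square), "cx", "cy" (the principal point, pixels), "cam_to_world" (4x4, takes a point from camera to world coordinates). Camera axes: x right, y down, z forward; pixel columns grow to the right and rows downward; lengths in m; the calibration is good to about 2 mm. A picture is of the moment at which its call begins. camera_model takes no time and is no camera call.
- arm.sign_off(): hands the job in, once; it reports no verdict.
The state is a dict: "clock": time; "joints": joint angles; "dq": joint speeds; "joint_efforts": joint torques, N m; "position": TCP position; "ee_rot": TCP orientation; "force": force on the tool from outside, world axes, zero at the start; "ft_torque": the same for the moment, N m; "width": opening from 0.0 (shut) to 1.0 (fully open).
Only numpy, scipy, OpenCV 4.12 (cv2) and the standard library are available. Lean on these libraries where they do the work, as an engineer would, in place of code of your own. Each camera call takes 0.05 s, during which the arm holds its last target.

## Task

Take the top plate off the stack, leaving the others where they lie, and lay it flat on the bed of the marking jig with a short end square to the fence and its long side up to the stop block. Then push it firmly, diagonally forward and down, so that it bears on fence and bed together, and keep pushing: finish while still holding it there, ready for a colleague to mark it. Do not disturb the other things on the bench.

Things in the scene. Friction and masses are not known exactly. Their poses are not given: they have to be found in the camera images.
- plate_top: The plate to be handled, the top one of three alike in the stack: plain aluminium, 120 (its x) x 62 (its y) x 12 mm (z), about 0.24 kg, two dark hole marks on its top. Origin: centre of its underside. A half turn about z makes no difference.
- plate_mid: The second plate of the stack, alike, right under the top one, shifted and turned a little against it. Origin: centre of its underside. Must stay in the stack.
- plate_low: The lowest plate of the stack, alike. Origin: centre of its underside. Must stay in the stack.
- block: Fixed wooden block under the stack, 150 (x) x 80 (y) x 20 mm high, on the bench. Origin: centre of its underside; about along its axes the plates lie.
- jig: The marking jig, fixed to the bench. Origin: centre of its underside. Its x points across the bed to the fence (away from the robot, give or take its yaw), its y to the left along the fence. The bed's top is a level face 16 mm above the origin, 200 (x) x 190 (y) mm. Bed, fence, stop and plates are smooth, lightly oiled metal (friction about 0.2 on one another): pressing down harder also takes more of the forward push by friction before it reaches the fence.
- bed: The jig's bed: its top face is 16 mm above the bench. Origin and axes as jig.
- fence: The jig's fence: a straight fixed steel bar along the bed's far edge, 20 mm thick, 190 mm long, standing 30 mm above the bed. Its working face looks back to the robot (jig -x), 80 mm in jig x from the jig's origin. Origin and axes as jig. A firm hand push, some 10 N against the fence and 10 N down on the bed, is what is wanted.
- stop: The jig's stop block, fixed on the bed against the left part of the fence: 20 (jig x, from 60 to 80 mm) x 30 (jig y, from 45 to 75 mm) x 25 mm high. Its working face looks to the right (jig -y), 45 mm in jig y from the jig's origin. The plate's long side comes up to it: the seated plate's centre is then at jig x 20 mm, jig y 14 mm, underside 16 mm up.
- fence_face (a point): Point on the fence's working face, in the middle of its length (jig y 0), at the height of the bed's top. Axes as the jig.
- stop_face (a point): Point on the stop block's working face, in the middle of its 20 mm, at the height of the bed's top. Axes as the jig.
- cone: Bystander: steel centring cone, 80 mm across its foot, 50 mm high. Origin: centre of its underside.
- wrench: Bystander: steel wrench lying on the bench.
- tray: Bystander: black open tray of wheel weights, 130 x 100 x 35 mm. Origin: centre of its underside.
There are look-alikes about, which are no part of the job. Leave any orange look-alike of the plate_top alone.

How it is judged:
By the outcome, as a careful person would: the job done as asked, in the order asked, and still so for the second after the job is handed in, while the arm keeps its last pose, push and grip.
It also fails if it takes over 40 s, if anything falls off the work surface, if the arm or the gripper's body presses on something with over 40 N, if the wrist force passes 120 N, or if a joint passes its speed limit or range.

## Working session

There is one attempt and no reset: what is moved stays moved. The work goes in short steps, Python scripts to look and compute and a shell command to move; the robot and the scene stay as the last step left them, time stands still between calls to the robot, and variables do not carry over. Pictures are saved under pics/ and viewed, and the job is handed in when it is done.

```bash
ls; mkdir -p pics; python3 - <<'E'
from cell import arm
import cv2
for n in("scene","top"):
    cv2.imwrite(f"pics/{n}0.png",arm.get_image(n)[:,:,::-1]); print(arm.camera_model(n))
s=arm.observe();print(s)
E
```

```text
pics
{'vfov': 44.37851827324218, 'cx': 311.9190018343048, 'cy': 238.34797625343788, 'cam_to_world': array([[-0.75599782,  0.53095398, -0.38282525,  1.0611082 ],
       [ 0.65454509,  0.60768637, -0.44976438,  0.58416546],
       [-0.0061665 , -0.59059728, -0.80694289,  1.0973822 ],
       [ 0.        ,  0.        ,  0.        ,  1.        ]])}
{'vfov': 45.78967156283691, 'cx': 321.1046519468046, 'cy': 236.39830767361343, 'cam_to_world': array([[-0.02581564, -0.99820511,  0.0540381 ,  0.49685159],
       [-0.99963893,  0.02618027,  0.00605062, -0.01857368],
       [-0.0074545 , -0.05386239, -0.99852054,  1.39689869],
       [ 0.        ,  0.        ,  0.        ,  1.        ]])}
{'clock': 0.1, 'joints': array([ 1.03641144,  0.4351466 ,  0.02496109,  1.57400257, -0.01161945,
        1.13401069, -0.07507593]), 'dq': array([ 0.00143029,  0.00028999,  0.00066333, -0.00203714, -0.00029763,
       -0.00065602, -0.00158415]), 'joint_efforts': array([ 2.73805017e-03, -6.69131541e+01,  9.87894908e-01, -3.15151620e+01,
       -6.05302909e-02,  3.73329862e-02,  8.21994718e-05]), 'position': array([ 0.26133992, -0.56725485,  0.24302882]), 'ee_rot': array([-3.06734576e+00, -6.72632964e-01,  6.40187731e-04]), 'force': array([0.16937052, 0.73164978, 0.69759202]), 'ft_torque': array([0.04649316, 0.016989  , 0.02963645]), 'width': 0.9966588325193582}
```

View pics/scene0.png

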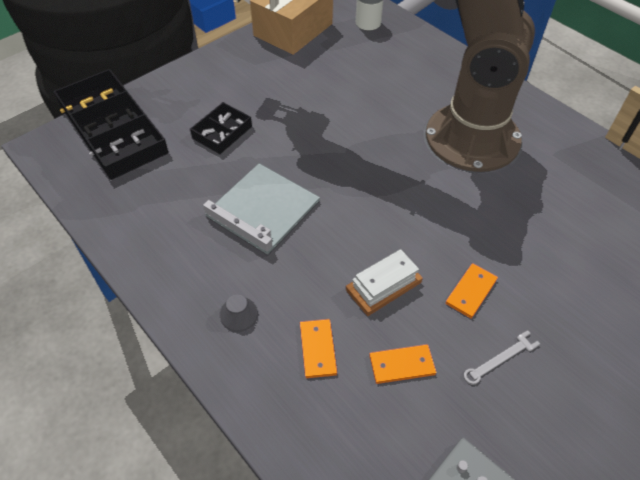

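View pics/top0.png

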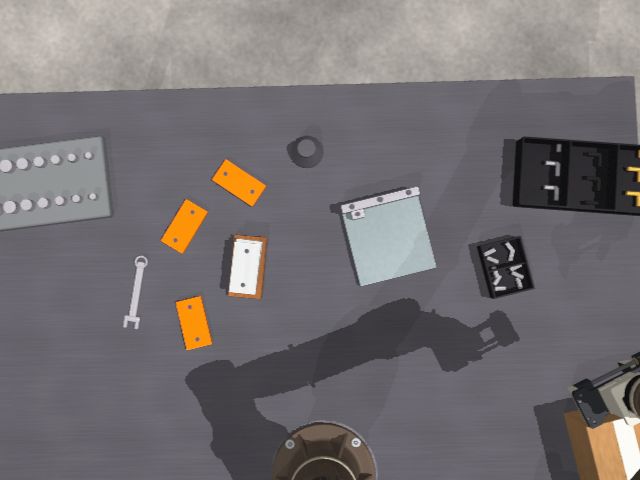

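The top view shows the stack at about (246,266), the jig bed at (390,240), its fence at (380,200) and the stop at (357,214). The orange look-alikes lie around the stack. I'll zoom in next.

```bash
python3 - <<'E'
import cv2,numpy as np
t=cv2.imread("pics/top0.png");s=cv2.imread("pics/scene0.png")
a=cv2.resize(t[225:310,215:285],None,fx=7,fy=7,interpolation=cv2.INTER_CUBIC)
cv2.imwrite("pics/a.png",a)
b=cv2.resize(t[175:295,325:450],None,fx=5,fy=5,interpolation=cv2.INTER_CUBIC)
cv2.imwrite("pics/b.png",b)
c=cv2.resize(s[240:320,335:435],None,fx=7,fy=7,interpolation=cv2.INTER_CUBIC)
cv2.imwrite("pics/c.png",c)
E
```

```text
(no output)
```

View pics/a.png

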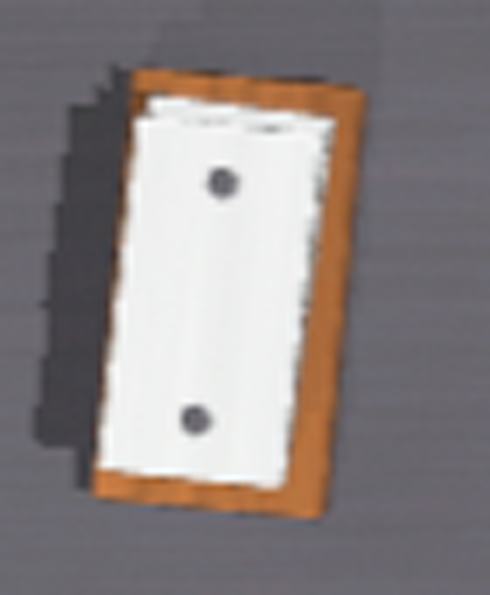

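View pics/b.png

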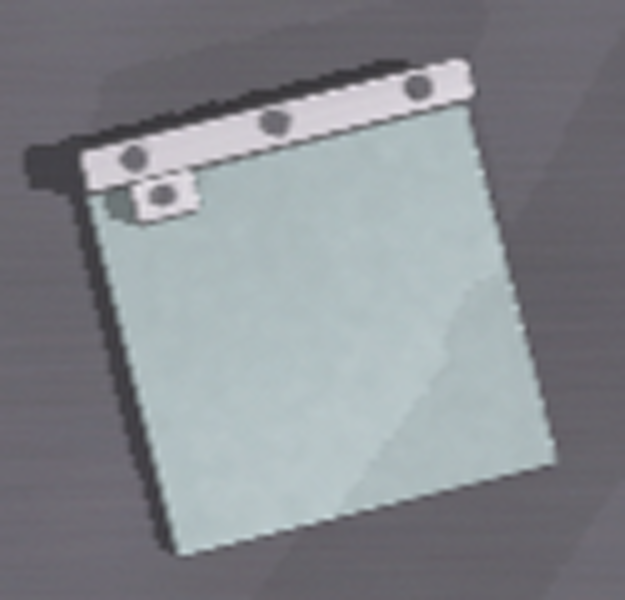

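View pics/c.png

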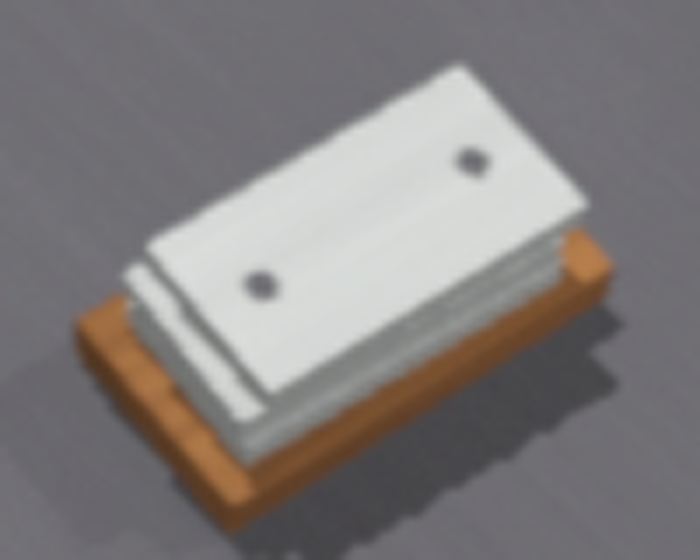

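```bash
cat > h.py <<'E'
import numpy as np
from cell import arm
def ray(n,p,z):
    m=arm.camera_model(n);f=240/np.tan(np.radians(m['vfov']/2));T=np.array(m['cam_to_world'])
    d=T[:3,:3]@np.array([(p[0]-m['cx'])/f,(p[1]-m['cy'])/f,1]);o=T[:3,3]
    return o+d*(z-o[2])/d[2]
def crop(p,f,o): return (np.array(p)+.5)/f-.5+np.array(o)
def ang(v): return np.degrees(np.arctan2(v[1],v[0]))
E
python3 - <<'E'
from h import *
np.set_printoptions(precision=4,suppress=True)
for n,f,o,H,C in (("top",7,(215,225),[(222,183),(195,420)],[(135,118),(326,130),(287,487),(100,470)]),
              ("scene",7,(335,240),[(261,285),(472,161)],[(147,245),(460,65),(587,205),(272,392)])):
    P=[ray(n,crop(p,f,o),.056)[:2] for p in H]; Q=[ray(n,crop(p,f,o),.056)[:2] for p in C]
    print(n,"holes mid",(P[0]+P[1])/2,"ang",ang(P[0]-P[1]),np.linalg.norm(P[0]-P[1]))
    print(" corner mean",np.mean(Q,0),[(np.linalg.norm(Q[i]-Q[i-1]).round(4),ang(Q[i]-Q[i-1]).round(1)) for i in range(4)])
n='top'
L=lambda p,z:ray(n,crop(p,5,(325,175)),z)[:2]
nl,nr=L((180,555),.016),L((557,463),.016)
fl,fr,gl,gr=L((82,152),.046),L((470,60),.046),L((90,190),.046),L((475,98),.046)
for a,b in((nl,nr),(fl,fr),(gl,gr)): print(a,b,np.linalg.norm(a-b),ang(a-b)-90)
for pl in [(nl+nr+fl+fr)/4]: print("centre",pl)
for p in [(135,185),(195,172),(202,208),(140,223)]: print('stop',L(p,.041))
E
```

```text
top holes mid [0.5005 0.1724] ang -7.5829061950430505 0.08018176658611023
 corner mean [0.5006 0.1712] [(np.float64(0.1189), np.float64(-6.7)), (np.float64(0.0647), np.float64(-95.1)), (np.float64(0.1207), np.float64(172.6)), (np.float64(0.0632), np.float64(83.4))]
scene holes mid [0.5042 0.1729] ang -7.417632939986948 0.07998745260413363
 corner mean [0.5047 0.1735] [(np.float64(0.0615), np.float64(-97.0)), (np.float64(0.1192), np.float64(172.5)), (np.float64(0.0618), np.float64(82.2)), (np.float64(0.1183), np.float64(-7.6))]
[ 0.4498 -0.1027] [ 0.4896 -0.2865] 0.18808567625627381 12.199923398648124
[ 0.6437 -0.0598] [ 0.6829 -0.2463] 0.19056202663965166 11.87005969881109
[ 0.6254 -0.0631] [ 0.6646 -0.248 ] 0.1890286080293741 11.966461472327964
centre [ 0.5665 -0.1738]
stop [ 0.6278 -0.0849]
stop [ 0.6332 -0.1138]
stop [ 0.6159 -0.1166]
stop [ 0.6094 -0.0867]
```

```bash
python3 - <<'E'
import cv2
s=cv2.imread("pics/scene0.png")
c=cv2.resize(s[155:260,195:330],None,fx=5,fy=5,interpolation=cv2.INTER_CUBIC)
cv2.imwrite("pics/d.png",c)
E
```

```text
(no output)
```

View pics/d.png

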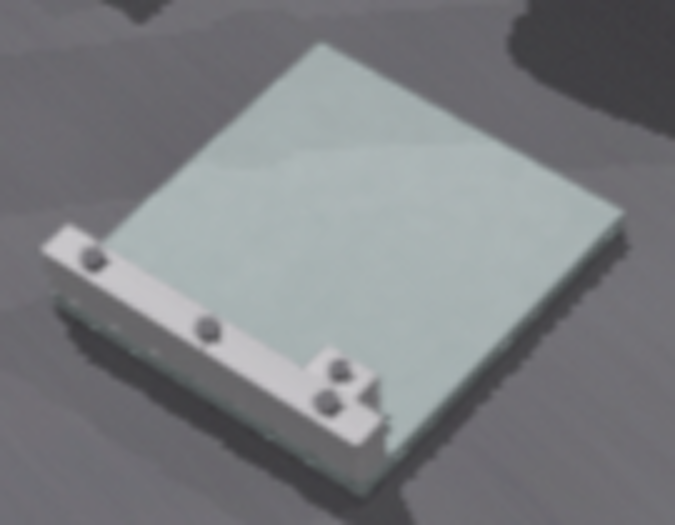

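```bash
python3 - <<'E'
from h import *
np.set_printoptions(precision=4,suppress=True)
n='scene'
L=lambda p,z:ray(n,crop(p,5,(195,155)),z)[:2]
nr,nl=L((320,42),.016),L((627,213),.016)
fr,fl,gr,gl=L((40,248),.046),L((357,446),.046),L((68,224),.046),L((385,418),.046)
for a,b in((nl,nr),(fl,fr),(gl,gr)): print(a,b,np.linalg.norm(a-b),ang(a-b)-90)
print("centre",(nl+nr+fl+fr)/4)
for p in [(330,345),(376,374)]: print('stop near',L(p,.041))
c=np.array([.567,-.173]);a=np.radians(12)
print("seat",c+np.array([[np.cos(a),-np.sin(a)],[np.sin(a),np.cos(a)]])@[.02,.014])
E
python3 -m creep '[[[2,5,0,0,0,-4,1],[4,10,0,0,0,-8,1],[6,15,0,0,0,-12,1],[8,20,0,0,0,-16,1],[9.5,25,0,0,0,-20,1]]]' 40
```

```text
[ 0.4534 -0.0983] [ 0.4954 -0.2843] 0.19067886183011365 12.720693428007607
[ 0.6481 -0.0571] [ 0.6888 -0.2425] 0.18983626270228837 12.373539653799554
[ 0.6293 -0.0609] [ 0.6707 -0.2459] 0.18954396435005658 12.61049839042424
centre [ 0.5714 -0.1706]
stop near [ 0.6205 -0.1125]
stop near [ 0.615  -0.0859]
seat [ 0.5837 -0.1551]
clock: 0.6
position: [0.3517, -0.3323, 0.2435]
ee_rot: [-3.139, -0.126, 0.0]
force: [1.0, -0.0, 0.1]
width: 0.998
```

```bash
python3 -m creep '[[[1.5,4.7,0,0,0,-3,1],[3,9.5,0,0,0,-6,1],[4.5,14,0,0,0,-9,1],[6,19,0,0,0,-12,1],[7.5,23.5,0,0,0,-12,1]]]'
python3 -m creep '[[[1.5,4.7,0,0,0,0,1],[3,9.5,0,0,0,0,1],[4.5,14,0,0,0,0,1],[6,19,0,0,0,0,1],[7.5,23.5,0,0,0,0,1]]]'
```

```text
clock: 1.1
position: [0.426, -0.0974, 0.2437]
ee_rot: [3.135, -0.202, -0.0]
force: [1.0, -0.2, -0.5]
width: 0.999
clock: 1.6
position: [0.5012, 0.1375, 0.2436]
ee_rot: [3.135, -0.199, -0.0]
force: [1.7, -0.8, 0.2]
width: 1.001
```

```bash
python3 -m creep '[[[0.1,3.5,0,0,0,-0.2,1],[0.1,3.5,-4,0,0,-0.2,1],[0.1,3.5,-8,0,0,-0.2,1],[0.1,3.5,-12,0,0,-0.2,1],[0.1,3.5,-12,0,0,-0.2,1]]]'
python3 - <<'E'
from cell import arm
import cv2
for n in("scene","top"): cv2.imwrite(f"pics/{n}1.png",arm.get_image(n)[:,:,::-1])
s=cv2.imread("pics/scene1.png");cv2.imwrite("pics/e.png",cv2.resize(s[160:340,290:490],None,fx=3.3,fy=3.3,interpolation=cv2.INTER_CUBIC))
print(arm.observe())
E
```

```text
clock: 2.1
position: [0.4988, 0.169, 0.1192]
ee_rot: [3.131, -0.204, -0.013]
force: [-0.5, -0.4, 0.2]
width: 0.999
{'clock': 2.2, 'joints': array([-0.18890295,  0.4431469 , -0.3187127 ,  1.92118504,  0.18668241,
        0.8073101 , -2.30967242]), 'dq': array([ 0.00396701, -0.03879215, -0.00861411, -0.03374036, -0.00199362,
        0.0040488 ,  0.00175155]), 'joint_efforts': array([ -0.09718321, -56.21710539,  -3.41756165, -22.89859056,
         0.11144797,  -0.19071842,  -0.07724208]), 'position': array([0.50191157, 0.1706035 , 0.12400631]), 'ee_rot': array([ 3.13435414e+00, -2.04317606e-01, -2.36039248e-03]), 'force': array([-0.62784483,  0.12049532,  1.09482324]), 'ft_torque': array([ 0.08197251, -0.00103953,  0.01972096]), 'width': 1.00188354332677}
```

View pics/e.png

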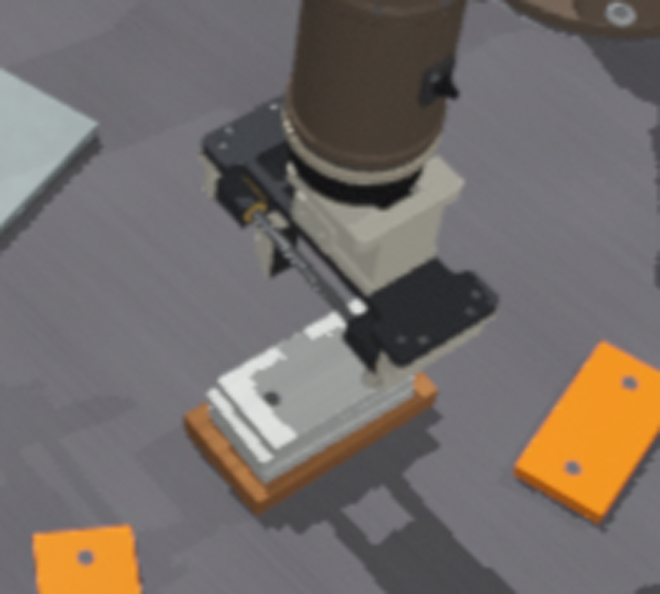

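```bash
python3 -m creep '[[[0,0.1,-2,0,0,0,1],[0,0.1,-4,0,0,0,1],[0,0.1,-5,0,0,0,1],[0,0.1,-5.6,0,0,0,1],[0,0.1,-5.6,0,0,0,1]]]'
python3 -m creep '[[[0,0,0,0,0,0,1],[0,0,0,0,0,0,1]]]'
```

```text
clock: 2.7
position: [0.5026, 0.1717, 0.0684]
ee_rot: [-3.135, 0.205, -0.001]
force: [-0.5, -0.4, -0.0]
width: 1.005
clock: 2.9
position: [0.5027, 0.1718, 0.0686]
ee_rot: [-3.134, 0.205, -0.002]
force: [-0.3, -0.3, -0.2]
width: 1.001
```

```bash
python3 -m creep '[[[0,0,-0.3,0,0,0,1],[0,0,-0.55,0,0,0,1],[0,0,-0.55,0,0,0,1],[0,0,-0.55,0,0,0,1]]]'
python3 -m creep '[[[0,0,0,0,0,0,-1],[0,0,0,0,0,0,-1],[0,0,0,0,0,0,-1],[0,0,0,0,0,0,-1],[0,0,0,0,0,0,-1]]]' 45
python3 -m creep '[[[0,0,0,0,0,0,-1],[0,0,0,0,0,0,-1],[0,0,0,0,0,0,-1],[0,0,0,0,0,0,-1],[0,0,0,0,0,0,-1]]]'
```

```text
clock: 3.3
position: [0.5021, 0.1716, 0.0621]
ee_rot: [3.135, -0.204, -0.0]
force: [-0.3, 0.2, -0.8]
width: 0.997
clock: 3.8
position: [0.5022, 0.1717, 0.0623]
ee_rot: [-3.135, 0.205, -0.0]
force: [0.5, 0.2, 0.6]
width: 0.667
clock: 4.3
position: [0.5022, 0.1717, 0.0623]
ee_rot: [-3.135, 0.204, -0.0]
force: [-0.3, 0.1, 0.0]
width: 0.672
```

```bash
python3 -m creep '[[[0,0,0.3,0,0,0,-1],[0,0,0.8,0,0,0,-1],[0,0,1.5,0,0,0,-1],[0,0,3,0,0,0,-1],[0,0,5,0,0,0,-1]]]'
python3 -m creep '[[[0,0,2,0,0,0,-1],[0,0,3,0,0,0,-1],[0,0,3,0,0,0,-1]]]'
python3 - <<'E'
from cell import arm
import cv2
for n in("scene","top"): cv2.imwrite(f"pics/{n}2.png",arm.get_image(n)[:,:,::-1])
s=cv2.imread("pics/scene2.png");cv2.imwrite("pics/f.png",cv2.resize(s[160:340,290:490],None,fx=3.3,fy=3.3,interpolation=cv2.INTER_CUBIC))
print(arm.observe()['force'],arm.observe()['position'])
E
```

```text
clock: 4.8
position: [0.5015, 0.1713, 0.1125]
ee_rot: [3.134, -0.204, -0.002]
force: [0.5, -0.5, -3.0]
width: 0.669
clock: 5.1
position: [0.503, 0.172, 0.1437]
ee_rot: [-3.134, 0.205, -0.004]
force: [-0.3, 0.4, -3.1]
width: 0.672
[-0.96291671 -0.5533292  -2.65337336] [0.50189703 0.1713905  0.14186   ]
```

View pics/f.png

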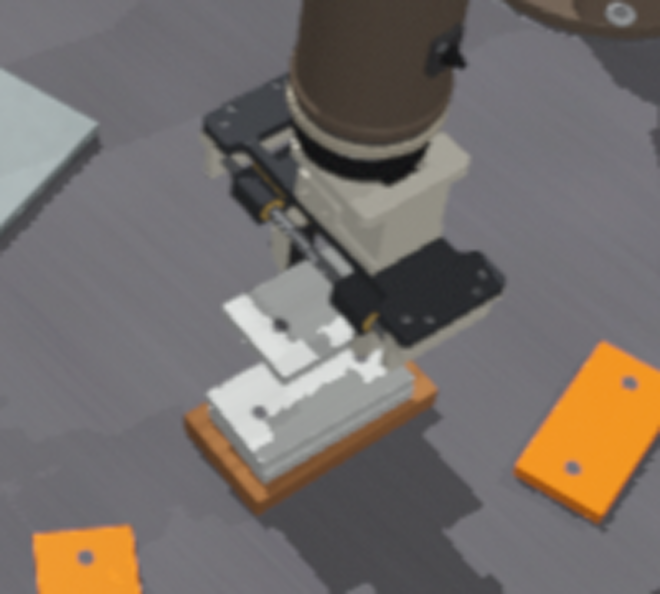

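```bash
python3 -m creep '[[[0.7,-3.5,0,0,0,3,-1],[1.6,-7.5,0,0,0,6,-1],[2.5,-11.5,0,0,0,9,-1],[3.4,-15.5,0,0,0,12,-1],[4.3,-19.5,0,0,0,15,-1]]]'
python3 -m creep '[[[0.9,-4,0,0,0,2,-1],[1.8,-8,0,0,0,4.7,-1],[2.6,-12,0,0,0,4.7,-1],[3.1,-14.4,0,0,0,4.7,-1],[3.1,-14.4,0,0,0,4.7,-1]]]'
python3 -m creep '[[[0,0,-2,0,0,0,-1],[0,0,-4,0,0,0,-1],[0,0,-5,0,0,0,-1],[0,0,-5,0,0,0,-1],[0,0,-5,0,0,0,-1]]]'
python3 - <<'E'
from cell import arm
import cv2
for n in("scene","top"): cv2.imwrite(f"pics/{n}3.png",arm.get_image(n)[:,:,::-1])
s=cv2.imread("pics/scene3.png");cv2.imwrite("pics/g.png",cv2.resize(s[100:280,180:380],None,fx=3.3,fy=3.3,interpolation=cv2.INTER_CUBIC))
s=cv2.imread("pics/top3.png");cv2.imwrite("pics/g2.png",cv2.resize(s[170:300,310:450],None,fx=4.5,fy=4.5,interpolation=cv2.INTER_CUBIC))
o=arm.observe();import numpy as np
print(o['force'],o['position'],o['ee_rot'],2*np.degrees(np.arctan2(o['ee_rot'][1],o['ee_rot'][0])),o['joints'])
E
```

```text
clock: 5.7
position: [0.5446, -0.025, 0.141]
ee_rot: [-3.134, -0.21, 0.003]
force: [0.7, -0.3, -2.4]
width: 0.669
clock: 6.2
position: [0.5753, -0.1729, 0.1404]
ee_rot: [3.123, 0.324, -0.004]
force: [-1.1, -0.4, -3.7]
width: 0.67
clock: 6.7
position: [0.5762, -0.1669, 0.0923]
ee_rot: [-3.123, -0.336, 0.001]
force: [0.6, -0.3, -2.9]
width: 0.676
[ 0.21647431  0.20776313 -3.19544044] [ 0.57681832 -0.16722505  0.09309147] [3.12327753e+00 3.35137816e-01 2.07398079e-03] 12.249177405703684 [ 0.41397601  0.57790605 -0.31886332  1.77474179  0.23538195  0.82491288
 -1.37390748]
```

View pics/g.png

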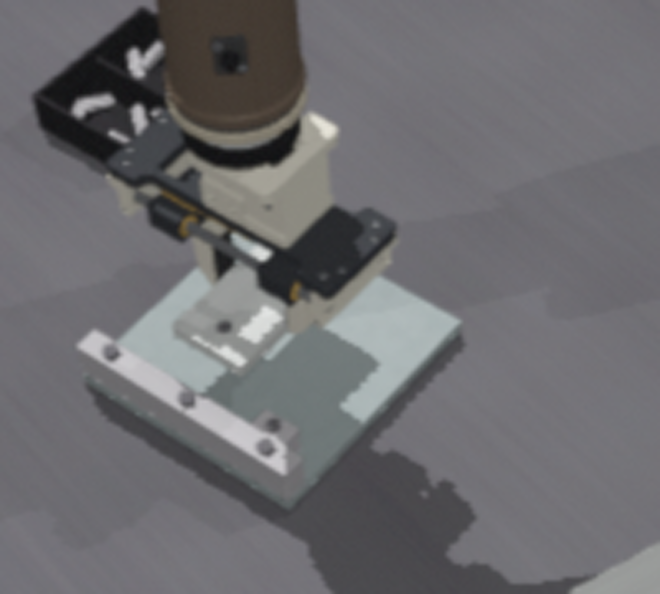

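View pics/g2.png

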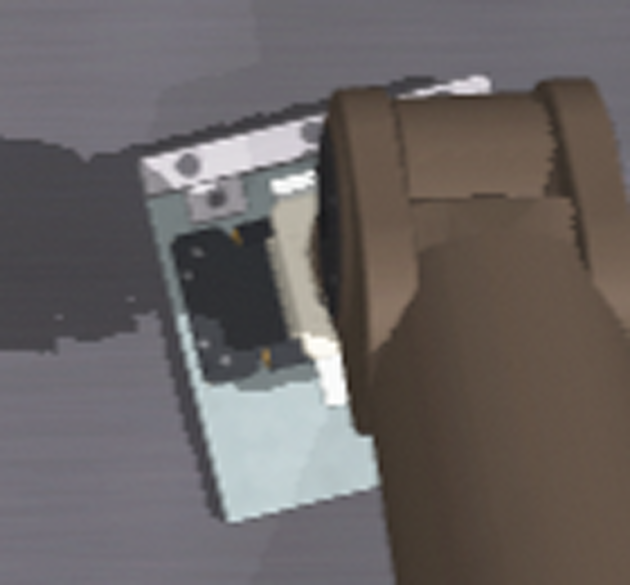

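The plate hangs level and square to the fence, clear of both the fence and the stop. I'll lower it now.

```bash
python3 -m creep '[[[0,0,-2,0,0,0,-1],[0,0,-4,0,0,0,-1],[0,0,-5,0,0,0,-1],[0,0,-5.4,0,0,0,-1],[0,0,-5.4,0,0,0,-1]]]'
python3 -m creep '[[[0,0,-0.2,0,0,0,-1],[0,0,-0.4,0,0,0,-1],[0,0,-0.4,0,0,0,-1]]]'
```

```text
clock: 7.3
position: [0.5763, -0.1673, 0.0384]
ee_rot: [3.124, 0.335, 0.0]
force: [0.4, 0.3, -2.4]
width: 0.667
clock: 7.6
position: [0.5763, -0.1674, 0.0345]
ee_rot: [3.123, 0.335, 0.001]
force: [-0.5, 0.6, -2.2]
width: 0.667
```

```bash
python3 -m creep '[[[0,0,-0.05,0,0,0,-1],[0,0,-0.05,0,0,0,-1]]]'
python3 -m creep '[[[0,0,-0.05,0,0,0,-1],[0,0,-0.05,0,0,0,-1]]]'
```

```text
clock: 7.8
position: [0.5765, -0.1675, 0.0343]
ee_rot: [3.123, 0.335, 0.001]
force: [-0.8, 0.7, 2.9]
width: 0.666
clock: 8.0
position: [0.5767, -0.1675, 0.0343]
ee_rot: [3.123, 0.335, 0.002]
force: [-2.8, -0.1, 8.3]
width: 0.673
```

```bash
python3 -m creep '[[[0,0,0.05,0,0,0,-1],[-0.04,0.2,0.05,0,0,0,-1],[-0.09,0.4,0.05,0,0,0,-1],[-0.13,0.6,0.05,0,0,0,-1],[-0.13,0.6,0.05,0,0,0,-1]]]'
python3 -m creep '[[[0.2,0.04,0,0,0,0,-1],[0.4,0.09,0,0,0,0,-1],[0.6,0.13,0,0,0,0,-1],[0.8,0.17,0,0,0,0,-1],[0.8,0.17,0,0,0,0,-1]]]'
```

```text
clock: 8.5
position: [0.5755, -0.1611, 0.0343]
ee_rot: [3.123, 0.335, 0.002]
force: [-0.2, -0.1, 5.3]
width: 0.674
clock: 9.0
position: [0.5833, -0.1594, 0.0343]
ee_rot: [3.123, 0.335, 0.001]
force: [-0.6, -0.1, 7.2]
width: 0.668
```

```bash
python3 -m creep '[[[0.1,0.02,0.03,0,0,0,-1],[0.1,0.02,0.03,0,0,0,-1]]]'
python3 -m creep '[[[0.1,0.02,0,0,0,0,-1],[0.1,0.02,0,0,0,0,-1]]]'
python3 -m creep '[[[0.1,0.02,0,0,0,0,-1],[0.1,0.02,0,0,0,0,-1]]]'
```

```text
clock: 9.2
position: [0.5839, -0.1593, 0.0343]
ee_rot: [3.124, 0.335, 0.0]
force: [-1.5, -0.4, 6.0]
width: 0.67
clock: 9.4
position: [0.5849, -0.1591, 0.0343]
ee_rot: [3.124, 0.335, 0.0]
force: [-2.1, 0.3, 6.4]
width: 0.667
clock: 9.6
position: [0.5859, -0.1589, 0.0343]
ee_rot: [3.124, 0.335, 0.0]
force: [-2.2, -0.8, 5.8]
width: 0.668
```

```bash
python3 -m creep '[[[0.1,0.02,0,0,0,0,-1],[0.1,0.02,0,0,0,0,-1]]]'
python3 -m creep '[[[0.1,0.02,0,0,0,0,-1],[0.1,0.02,0,0,0,0,-1]]]'
python3 - <<'E'
from cell import arm
print(arm.observe())
E
```

```text
clock: 9.8
position: [0.5864, -0.1588, 0.0343]
ee_rot: [3.123, 0.335, -0.001]
force: [-3.8, -0.9, 8.2]
width: 0.669
clock: 10.0
position: [0.5865, -0.1588, 0.0343]
ee_rot: [3.123, 0.335, -0.004]
force: [-7.0, -1.2, 12.4]
width: 0.669
{'clock': 10.0, 'joints': array([ 0.37409869,  0.66479139, -0.29072661,  1.79155561,  0.27073283,
        0.72690056, -1.41948374]), 'dq': array([-0.00128701, -0.00151455,  0.00065255,  0.00126365, -0.00213601,
       -0.00274022,  0.00209412]), 'joint_efforts': array([ -1.42968781, -67.37223387,  -5.80650955, -23.48202288,
        -0.16730315,  -2.43202373,  -0.07005982]), 'position': array([ 0.58645824, -0.15881505,  0.03428197]), 'ee_rot': array([ 3.12346105,  0.33460421, -0.004204  ]), 'force': array([-6.98820311, -1.18680951, 12.38901785]), 'ft_torque': array([-0.17551311,  1.42276586,  0.11344192]), 'width': 0.6693389254858135}
```

```bash
python3 -m creep '[[[-0.15,-0.03,0.04,0,0,0,-1],[-0.19,0.17,0.04,0,0,0,-1],[-0.19,0.17,0.04,0,0,0,-1]]]'
python3 -m creep '[[[-0.02,0.1,0,0,0,0,-1],[-0.02,0.1,0,0,0,0,-1]]]'
python3 -m creep '[[[-0.02,0.1,0,0,0,0,-1],[-0.02,0.1,0,0,0,0,-1]]]'
```

```text
clock: 10.3
position: [0.5859, -0.1566, 0.0343]
ee_rot: [-3.123, -0.335, 0.0]
force: [-0.7, 0.6, 2.7]
width: 0.67
clock: 10.5
position: [0.5857, -0.1558, 0.0343]
ee_rot: [-3.124, -0.335, 0.0]
force: [0.2, -0.7, 0.6]
width: 0.666
clock: 10.7
position: [0.5854, -0.1548, 0.0343]
ee_rot: [-3.124, -0.335, 0.0]
force: [-1.0, 0.0, -0.0]
width: 0.674
```

```bash
python3 -m creep '[[[-0.02,0.1,-0.02,0,0,0,-1],[-0.02,0.1,-0.02,0,0,0,-1]]]'
python3 -m creep '[[[-0.02,0.1,0,0,0,0,-1],[-0.02,0.1,0,0,0,0,-1]]]'
python3 - <<'E'
from cell import arm
import cv2
o=arm.observe();print(o['force'],o['ft_torque'])
for n in("scene","top"): cv2.imwrite(f"pics/{n}4.png",arm.get_image(n)[:,:,::-1])
s=cv2.imread("pics/scene4.png");cv2.imwrite("pics/i.png",cv2.resize(s[170:260,195:295],None,fx=7,fy=6.5,interpolation=cv2.INTER_CUBIC))
s=cv2.imread("pics/top4.png");cv2.imwrite("pics/i2.png",cv2.resize(s[170:300,310:450],None,fx=4.5,fy=4.5,interpolation=cv2.INTER_CUBIC))
E
```

```text
clock: 10.9
position: [0.5853, -0.154, 0.0343]
ee_rot: [3.123, 0.335, -0.0]
force: [-1.2, -0.9, 2.6]
width: 0.671
clock: 11.1
position: [0.5852, -0.1536, 0.0343]
ee_rot: [3.123, 0.334, 0.0]
force: [-1.0, -3.6, 2.6]
width: 0.671
[-0.96360854 -3.57615984  2.60472343] [-0.77810015  0.14966977 -0.11595208]
```

View pics/i.png

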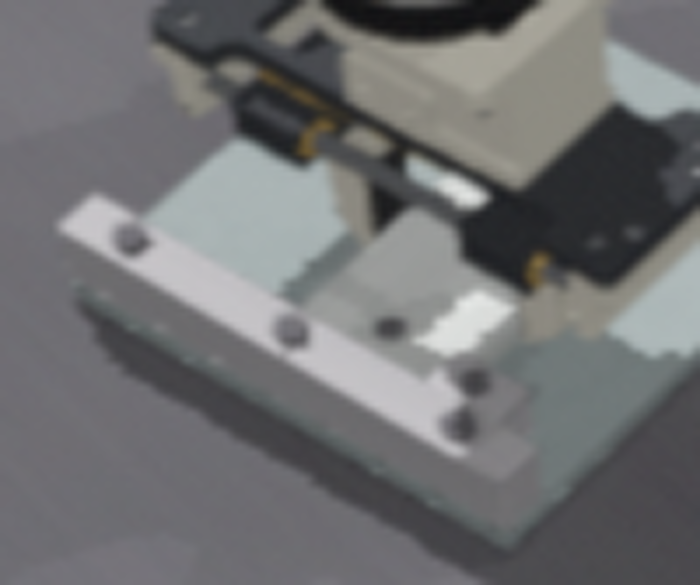

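View pics/i2.png

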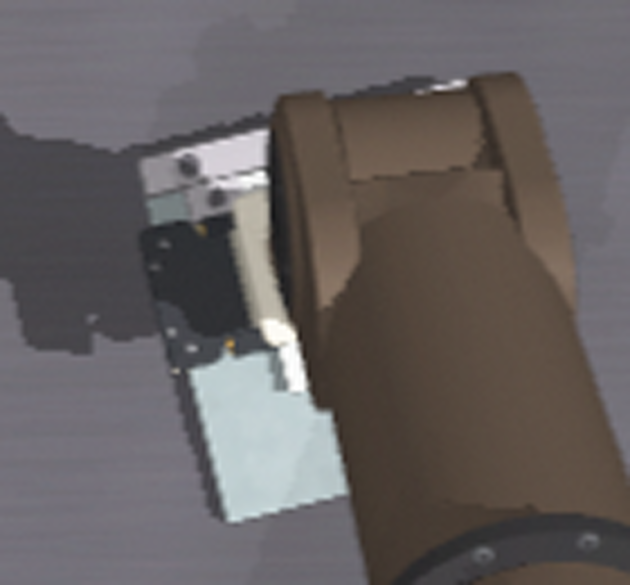

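```bash
python3 -m creep '[[[0.1,0.02,-0.02,0,0,0,-1],[0.1,0.02,-0.02,0,0,0,-1]]]'
python3 -m creep '[[[0.1,0.02,0,0,0,0,-1],[0.1,0.02,0,0,0,0,-1],[0.1,0.02,0,0,0,0,-1]]]'
python3 - <<'E'
from cell import arm
o=arm.observe();print(o['force'],o['ft_torque'],o['ee_rot'],o['position'])
E
```

```text
clock: 11.4
position: [0.5853, -0.1536, 0.0343]
ee_rot: [3.123, 0.334, -0.003]
force: [-4.3, -4.4, 9.2]
width: 0.667
clock: 11.7
position: [0.5853, -0.1536, 0.0343]
ee_rot: [3.123, 0.333, -0.005]
force: [-7.9, -5.5, 11.7]
width: 0.671
[-7.89517044 -5.51523917 11.65518515] [-0.96156206  1.79978046  0.03958915] [ 3.12290951  0.33329588 -0.0054076 ] [ 0.58531048 -0.15362209  0.03427971]
```

```bash
cat > q.py <<'E'
from h import *
from scipy.spatial.transform import Rotation as Ro
o=arm.observe();R=Ro.from_rotvec(o['ee_rot']).as_matrix();a=np.radians(12.3);f=o['force']
print("fwd %.1f left %.1f up %.1f"%(f[0]*np.cos(a)+f[1]*np.sin(a),-f[0]*np.sin(a)+f[1]*np.cos(a),f[2]),"Tz",o['ft_torque'].round(3),"yaw",ang(R[:2,0])%180,"tilt",np.degrees(R[:2,2]).round(2),o['position'].round(4),o['clock'])
E
python3 -m creep '[[[0.01,-0.06,0,0,0,0.3,-1],[0.01,-0.06,0,0,0,0.3,-1],[0.01,-0.06,0,0,0,0.3,-1]]]'; python3 q.py
python3 -m creep '[[[0,0,0,0,0,0.3,-1],[0,0,0,0,0,0.3,-1],[0,0,0,0,0,0.3,-1]]]'; python3 q.py
```

```text
clock: 12.0
position: [0.5854, -0.1538, 0.0342]
ee_rot: [3.123, 0.342, -0.005]
force: [-8.7, -4.2, 13.1]
width: 0.67
fwd -9.4 left -2.2 up 13.1 Tz [-0.836  1.773 -0.19 ] yaw 12.488300560606744 tilt [-0.19 -0.05] [ 0.5854 -0.1538  0.0342] 12.0
clock: 12.3
position: [0.5854, -0.154, 0.0343]
ee_rot: [3.122, 0.349, -0.005]
force: [-8.5, -3.1, 11.5]
width: 0.669
fwd -9.0 left -1.2 up 11.5 Tz [-0.918  1.766 -0.448] yaw 12.747340003316904 tilt [-0.19 -0.05] [ 0.5854 -0.154   0.0343] 12.3
```

```bash
python3 -m creep '[[[0.06,0.01,0.02,0,0,-0.3,-1],[0.12,0.03,0.03,0,0,-0.3,-1],[0.12,0.03,0.03,0,0,-0.3,-1],[0.12,0.03,0.03,0,0,-0.3,-1]]]'; python3 q.py
```

```text
clock: 12.7
position: [0.5855, -0.1538, 0.0343]
ee_rot: [3.122, 0.341, -0.009]
force: [-11.3, -4.2, 12.6]
width: 0.671
fwd -11.9 left -1.7 up 12.6 Tz [-0.994  2.367 -0.15 ] yaw 12.482894307114476 tilt [-0.31 -0.06] [ 0.5855 -0.1538  0.0343] 12.7
```

```bash
python3 -m creep '[[[0.06,0.01,0,0,0,0,-1],[0.1,0.02,0.02,0,0,0,-1],[0.1,0.02,0.02,0,0,0,-1],[0.1,0.02,0.02,0,0,0,-1]]]'; python3 q.py
```

```text
clock: 13.1
position: [0.5855, -0.1538, 0.0343]
ee_rot: [3.122, 0.341, -0.012]
force: [-13.7, -4.8, 14.2]
width: 0.667
fwd -14.4 left -1.7 up 14.2 Tz [-1.091  2.953 -0.098] yaw 12.470733560545062 tilt [-0.41 -0.08] [ 0.5855 -0.1538  0.0343] 13.1
```

```bash
python3 -m creep '[[[0,0,0.03,0,0,0,-1],[0,0,0.03,0,0,0,-1],[0,0,0.03,0,0,0,-1],[0,0,0.03,0,0,0,-1],[0,0,0.03,0,0,0,-1]]]'; python3 q.py
python3 -m creep '[[[0,0,0,0,0,0,-1],[0,0,0,0,0,0,-1],[0,0,0,0,0,0,-1],[0,0,0,0,0,0,-1],[0,0,0,0,0,0,-1]]]'; python3 q.py
python3 - <<'E'
from cell import arm
import cv2
for n in("scene","top"): cv2.imwrite(f"pics/{n}5.png",arm.get_image(n)[:,:,::-1])
s=cv2.imread("pics/scene5.png");cv2.imwrite("pics/j.png",cv2.resize(s[170:260,195:295],None,fx=7,fy=6.5,interpolation=cv2.INTER_CUBIC))
E
```

```text
clock: 13.6
position: [0.5855, -0.1538, 0.0343]
ee_rot: [3.123, 0.341, -0.012]
force: [-11.9, -4.5, 11.5]
width: 0.671
fwd -12.6 left -1.8 up 11.5 Tz [-1.171  2.69  -0.053] yaw 12.47025703169894 tilt [-0.42 -0.07] [ 0.5855 -0.1538  0.0343] 13.6
clock: 14.1
position: [0.5855, -0.1538, 0.0343]
ee_rot: [3.123, 0.341, -0.012]
force: [-12.7, -4.5, 10.6]
width: 0.67
fwd -13.4 left -1.7 up 10.6 Tz [-1.147  2.66  -0.116] yaw 12.474649180937062 tilt [-0.42 -0.07] [ 0.5855 -0.1538  0.0343] 14.1
```

View pics/j.png

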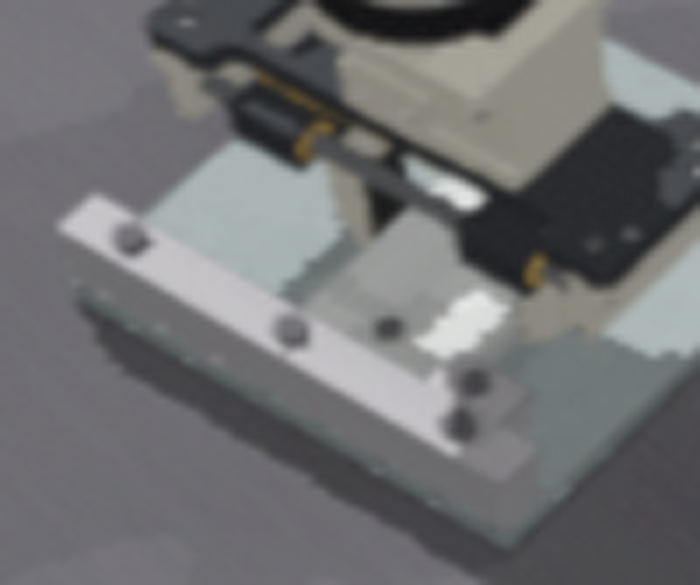

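View pics/scene5.png

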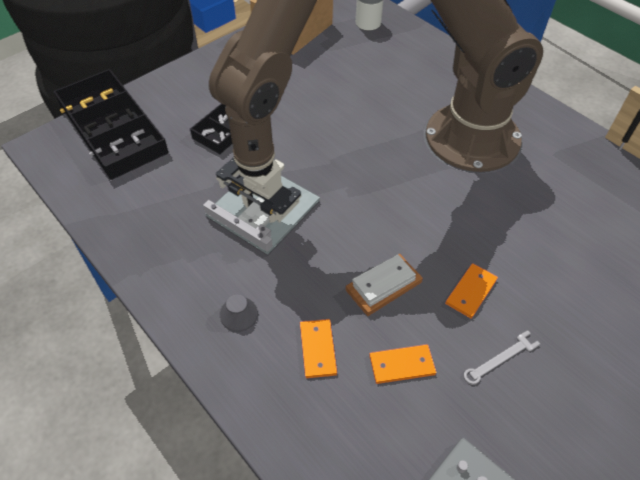

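```bash
python3 -c "
from cell import arm
arm.sign_off()"; python3 q.py
```

```text
the job is handed in; nothing more can be done
the job is handed in; nothing more can be done
```

The top plate is off the stack and lying on the jig bed. Its short end is against the fence and its long side against the stop. The arm was still gripping and pushing it when I handed the job in, at about 14.2 s of the 40 s allowed.

**Push:** over the last second it was steady at about 13 N forward, 11 N down and 2 N against the stop. Allowing for the plate's weight and friction of 0.2, that is roughly 11 N on the fence and 13 N on the bed.

**Seat:** the TCP stopped at (0.5855, -0.1538, 0.0343), within a millimetre or so of the seat worked out from the pictures. Height and position did not change while holding.

**Surroundings:** in the last scene picture the two lower plates are still on the block. The orange plates, cone and wrench look unmoved, and so does the tray as far as the arm lets it be seen.

**Disagreements and limits:**
- **Camera match:** the two cameras differed by about 4–5 mm on absolute position, so I found the bed, fence and stop by touch.
- **Squareness:** the tool yaw ended at 12.5°, against 12.0–12.7° for the jig in the pictures. I chose it where the twisting moment nearly vanished. Squareness is therefore known only to a few tenths of a degree.
- **Flatness:** under load the tool leans back 0.4°. I judge the plate flat because the height never changed, but the pictures are too coarse to confirm it.

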